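# Slide the second corner block along the drawer rail into its pocket

## Task

The shallow drawer tray still lacks one of its two dark corner blocks. With the fingertips, push the loose block straight across the tray floor until its long face lies flush against the metal rail, then slide it along the rail, keeping it against the rail, into the free corner pocket (between the rail and the orange strip that has no block yet) until it is fully home against the end wall. Only push it, never lift or tip it; leave everything else where it is, and finish with the hand clear.

Things in the scene. Friction and masses are not known exactly. Their poses are not given: they have to be found in the camera images.
- block_center (a point): centre of the loose dark-brown corner block, 40 mm (its x) by 60 mm (its y, long side) by 24 mm high, about 45 g; z up. Starts on the tray floor, its centre 75 to 110 mm from the rail's face, turned up to 0.4 rad from the tray. Flat on the floor its z is 18 mm; flush with the rail it is at tray x = 85 mm.
- tray: shallow drawer tray, fixed; origin under its centre, on the bench (z = 0). Inside 210 mm (x) by 360 mm (y), floor 6 mm thick, four walls 12 mm thick, tops 28 mm above the bench. The +x long wall is the grey metal rail, running along tray y, inner face at x = +105 mm. Pale end walls: inner faces at y = +180 and -180 mm; pale near wall at x = -105 mm.
- pocket (a point): target for the block's centre: centre of the free corner pocket, z = 18 mm, with the tray's yaw. In the tray's frame x = 85 mm, y = +150 or -150 mm (varies from start to start). The rail is 20 mm away in +x, the end wall 30 mm away along y, the strip's inner face 24 mm away in -x: a 44 mm slot, open above and towards the tray's middle.
- clamp_small_center (a point): bystander: small orange and steel spring clamp, 80 x 32 x 20 mm, lying inside the tray along its near wall, long side parallel to it (at tray x about -83, y about +130 mm); centre
- setup_block_center (a point): bystander: brass setup block 20 x 20 x 35 mm standing inside the tray by its near wall (at tray x about -83, y about -130 mm); centre
- clamp_large_center (a point): bystander: large orange and steel spring clamp, 136 x 55 x 34 mm, lying on the bench; centre
- glue_bottle_center (a point): bystander: white glue bottle, 68 mm across, 172 mm tall, standing on the bench; centre
- tape_measure_center (a point): bystander: black tape measure 72 x 42 x 60 mm on the bench; centre
- mallet_grip (a point): bystander: black dead-blow mallet, 290 mm long, lying on the bench, head 105 mm wide and 54 mm across; point on the handle, the head lies 210 mm further along its +x
- free_pocket: orange strip of the free pocket, fixed on the tray floor parallel to the rail: 40 mm long (its y), 10 mm wide, 14 mm high, centred 29 mm from the pocket centre in -x. Origin on the tray floor under the pocket centre, axes as the tray's. 10 mm of a seated block stick out past the strip.
- fitted_corner: the other end of the rail: the same strip with a fixed block, already fitted, of the same size as the loose one; origin under that block's centre, on the tray floor
- block: the same loose block; origin at the centre of its underside (12 mm below its centre)
There are look-alikes about, which are no part of the job. Leave any blue or turquoise look-alike of the block alone.

How it is judged:
By the outcome, as a careful person would: the job done as asked, in the order asked, and still so for the second after the job is handed in, with the robot touching nothing.
It also fails if it takes over 54 s, if anything falls off the work surface, if the arm or the gripper's body presses on something with over 40 N, if the wrist force passes 120 N, or if a joint passes its speed limit or range.

## Robot

A 6-joint arm with a two-finger parallel gripper is mounted at the origin on the work surface. World frame = base frame: x ahead of the robot, y to its left, z up, the work surface at z = 0. Lengths are in mm, angles in degrees, forces in N, time in s.
With the tool pointing down it reaches from about 350 to 975 mm from the base axis. Payload 7.1 kg.
Tool frame: the origin (TCP) lies at the very end of the fingers, on their centre line; the grasp point (between the pads) lies 19 mm behind it; z points along the fingers, y is the direction in which the jaws open and shut (so a half turn about z gives the same grasp; the last joint's range is limited). The gripper opens to 88 mm and grips with 3 to 60 N. Pads are 20 mm wide; open, the fingers measure 115 mm over their backs; the gripper's body (75 mm by 178 mm) begins 61 mm behind the grasp point.
Start: joints at [64.63, 24.242, 93.386, -0, 62.372, -1.089], TCP at [256.985, 569.705, 222.675] pointing down, gripper open.
Joint ranges: [-172.04, 172.04], [-51.8, 120.97], [4.93, 147.93], [-75.15, 255.16], [6.16, 154.13], [-145.62, 145.62]. Speed limits (degrees/s): [136.94, 136.94, 172.46, 180, 180, 180].

## Interface

Orientations are given as a 3x3 rotation matrix whose columns are the frame's x, y, z axes.
In Python, from plant import observe, snapshot, camera_info, job_done gives the robot as it stands. The module is installed in compiled form; this text tells all that it offers.
- The arm moves only by the tool step_arm, never from a script. Its argument "moves" is a list that holds one entry, the list of rows, each a list of 5 numbers: the shift along the world's x, y, z in mm, then the turn about the world's z in rad, then the opening, from 0 (shut) to 1 (fully open). A call has 1 to 10 rows; each row is the pose to reach, as a shift and turn from the pose commanded when the call began; what a row does not reach only later rows make up. A row lasts 1/12 s, in which the tool goes at most 41.7 mm and 7.16 degrees, less where a joint would pass 70% of its speed; a pose out of reach is approached as far as the arm can. A call with a gripper value outside its range is refused whole. The fingers move at their own pace and stop on an object; the grip force is fixed at half the most. Time passes only in rows, so rows that repeat a pose let the fingers close. It gives the time, the measured TCP pose, the force and the opening at its end, in the units of the state.
- observe(): the state, without advancing time (a new reading comes with each control period).
- snapshot(name): name is "scene" or "top" or "wrist"; returns the picture (400x640x3 uint8, red, green, blue); there is no depth.
- camera_info(name): a dict with "camera_matrix" (3x3 intrinsics, pixels), "rvec" (rotation vector, rad) and "tvec" (3), from world to camera coordinates, as OpenCV has them. Camera axes: x right, y down, z forward; pixel columns grow to the right and rows downward; lengths in mm; the calibration is good to about 2 mm. A picture is of the moment at which its call begins: read the wrist's pose just before it. camera_info takes no time and is no camera call; for the wrist camera it gives the pose at the moment of the call.
- job_done(): hands the job in, once; it reports no verdict.
The state is a dict: "t": time; "joint_positions": joint angles; "qd": joint speeds; "joint_efforts": joint torques, N m; "tool_pos": TCP position; "eef_rot": TCP orientation; "contact_force": force on the tool from outside, world axes, zero at the start; "ft_torque": the same for the moment, N m; "opening": finger opening in mm.
Only numpy, scipy, OpenCV 4.12 (cv2) and the standard library are available. Lean on these libraries where they do the work, as an engineer would, in place of code of your own. Each camera call takes 0.05 s, during which the arm holds its last target.

## Working session

There is one attempt and no reset: what is moved stays moved. The work goes in short steps, Python scripts to look and compute and a tool call to move; the robot and the scene stay as the last step left them, time stands still between calls to the robot, and variables do not carry over. Pictures are saved under pics/ and viewed, and the job is handed in when it is done.

Besides the shell and the picture viewer there is one more tool, called after "Call:" by a JSON object that holds its "fn" and its "kwargs". step_arm: Moves the arm, as the interface text tells. Its arguments: {"type":"object","properties":{"moves":{"type":"array"}},"required":["moves"]}

```bash
mkdir -p pics; cat > h.py <<'E'
import numpy as np,cv2
from plant import observe,snapshot,camera_info,job_done
def snap(n,name):
    ci=camera_info(n); im=snapshot(n); cv2.imwrite(f'pics/{name}.png',im[:,:,::-1]); np.savez(f'pics/{name}.npz',im=im,K=ci['camera_matrix'],r=ci['rvec'],t=ci['tvec']); return im
def load(name):
    d=np.load(f'pics/{name}.npz'); return d['im'],d
def ray(d,px,z):
    K=np.array(d['K']);R=cv2.Rodrigues(np.array(d['r'],float).reshape(3,1))[0];t=np.array(d['t']).ravel()
    px=np.atleast_2d(px).astype(float); v=(np.linalg.inv(K)@np.c_[px,np.ones(len(px))].T); v=R.T@v; c=-R.T@t
    s=(z-c[2])/v[2]; return (c[:,None]+v*s).T
def proj(d,P):
    return cv2.projectPoints(np.atleast_2d(P).astype(float),np.array(d['r'],float),np.array(d['t'],float),np.array(d['K'],float),None)[0][:,0]
E
python3 - <<'E'
from h import *
for n in ('top','scene','wrist'): snap(n,n+'0')
o=observe();print(o['t'],o['tool_pos'],o['eef_rot'],o['contact_force'],o['opening'])
E
```

```text
0.15 [256.80294038 569.34792286 222.09907254] [[-9.11556450e-01  4.11174664e-01 -4.84534023e-04]
 [ 4.11174949e-01  9.11555833e-01 -1.06019268e-03]
 [ 5.75544486e-06 -1.16565373e-03 -9.99999321e-01]] [ 0.68735455  0.04598408 -0.32980112] 88.09979412002613
```

View pics/top0.png

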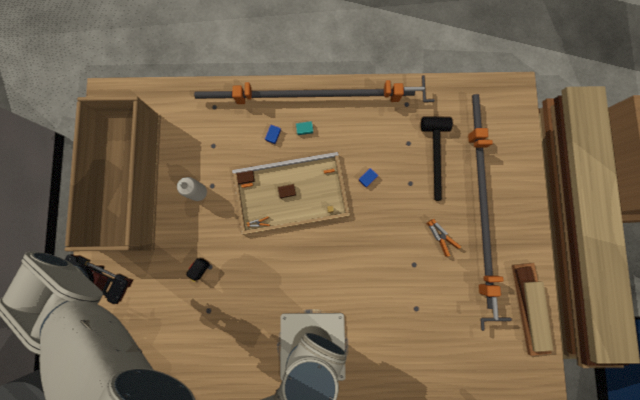

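View pics/scene0.png

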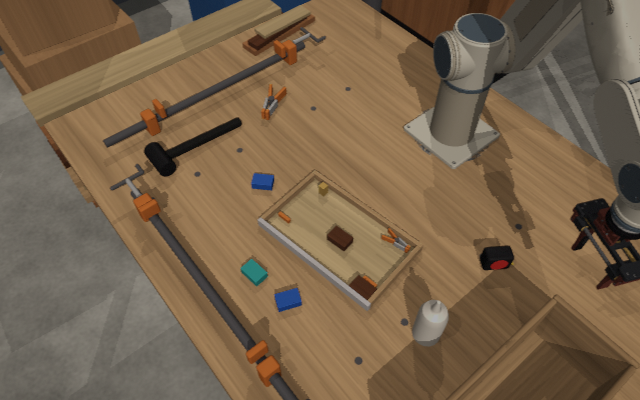

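View pics/wrist0.png

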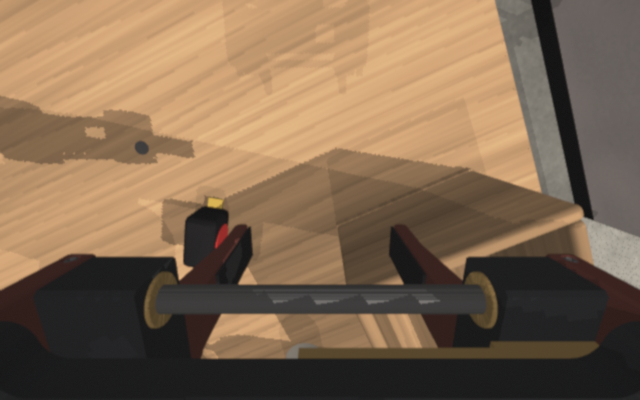

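The top picture shows the tray at about (290,193), with the grey rail on its upper side. The fitted dark block is at (245,178) and the free orange strip at (330,171). The dark candidates are the loose block at (287,191), which stands free on the tray floor, and the fitted one at (245,178), which has a strip beside it. The blue and teal pieces outside the tray are look-alikes. I'll confirm with an enlarged crop.

```bash
python3 - <<'E'
from h import *
im,d=load('top0'); c=im[145:240,225:355]; cv2.imwrite('pics/crop0.png',cv2.resize(c,None,fx=6,fy=6,interpolation=cv2.INTER_CUBIC)[:,:,::-1])
im,d=load('scene0'); c=im[165:310,250:430]; cv2.imwrite('pics/crop1.png',cv2.resize(c,None,fx=4,fy=4,interpolation=cv2.INTER_CUBIC)[:,:,::-1])
E
```

```text
(no output)
```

View pics/crop0.png

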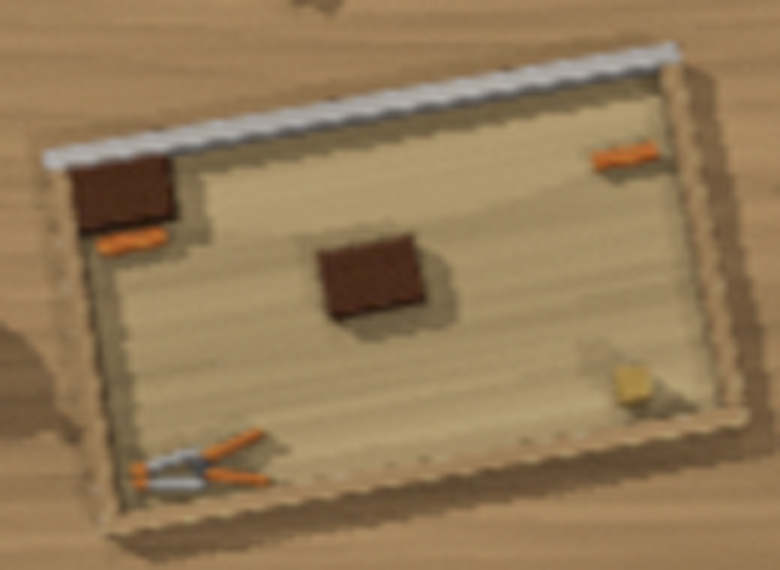

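View pics/crop1.png

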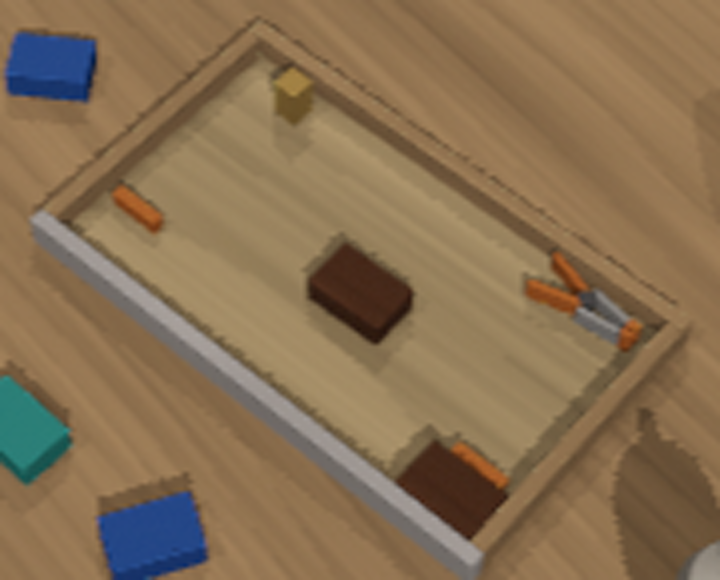

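```bash
cat >> h.py <<'E'
def fit(model,pts):
    m=np.array(model,float)[:,:2];p=np.array(pts)[:,:2];mc,pc=m.mean(0),p.mean(0)
    a,b=m-mc,p-pc; th=np.arctan2((a[:,0]*b[:,1]-a[:,1]*b[:,0]).sum(),(a*b).sum())
    R=np.array([[np.cos(th),-np.sin(th)],[np.sin(th),np.cos(th)]]); o=pc-R@mc
    return th,o,(p-(m@R.T+o))
TC=[(117,192),(117,-192),(-117,-192),(-117,192)]
BC=[(20,30),(20,-30),(-20,-30),(-20,30)]
E
python3 - <<'E'
from h import *
def cv(p,s,o): return (np.array(p,float)+.5)/s-.5+np.array(o)
for nm,s,o,t,b in (('top0',6,(225,145),[(45,155),(678,43),(747,415),(103,532)],[(318,252),(412,235),(425,300),(335,320)]),
  ('scene0',4,(250,165),[(474,562),(35,215),(258,20),(690,322)],[(376,330),(307,285),(345,246),(412,290)])):
    im,d=load(nm)
    th,og,r=fit(TC,ray(d,cv(t,s,o),28)); print(nm,'tray',th,og,r.round(1).tolist())
    tb,ob,r=fit(BC,ray(d,cv(b,s,o),30)); R=np.array([[np.cos(th),-np.sin(th)],[np.sin(th),np.cos(th)]])
    print('block',tb,ob,r.round(1).tolist(),'in tray',R.T@(ob-og),tb-th)
    print(np.linalg.norm(-cv2.Rodrigues(d['r'])[0].T@d['t'].ravel()))
E
```

```text
top0 tray 0.1672831274224286 [529.3928286  72.6617956] [[-3.1, -0.5], [-3.0, -1.1], [3.2, 1.7], [2.8, -0.1]]
block 0.1992929406253951 [533.51846737  85.02133192] [[1.5, -1.1], [-0.8, 2.0], [-0.6, 2.4], [-0.1, -3.3]] in tray [ 6.12596053 11.50007134] 0.0320098132029665
1360.1595690966221
scene0 tray 0.15907590876461766 [527.71372901  73.31061889] [[-3.1, -1.0], [-3.7, 1.0], [2.8, -0.1], [3.9, 0.0]]
block 0.2162635068891834 [537.25543909  87.94255227] [[-0.1, -2.0], [-0.0, 1.4], [-0.4, 2.3], [0.5, -1.7]] in tray [11.73902113 12.93572915] 0.057187598124565725
1705.4132390538352
```

```bash
python3 - <<'E'
from h import *
im,d=load('wrist0'); R=cv2.Rodrigues(d['r'])[0]; c=-R.T@d['t'].ravel(); o=observe(); T=np.array(o['eef_rot'])
print('cam in tool',T.T@(c-o['tool_pos']),'axis in tool',T.T@R[2], 'x axis',T.T@R[0]); print(d['K'])
E
```

```text
cam in tool [  74.20944059    0.67783492 -162.18440291] axis in tool [-2.67812308e-01 -3.75755194e-04  9.63471030e-01] x axis [-4.75634106e-04  9.99999854e-01  2.57791323e-04]
[[275.44676154   0.         320.39836914]
 [  0.         275.44676154 197.85385708]
 [  0.           0.           1.        ]]
```

The crop confirms the loose block at top px (287,191). The free pocket is at tray y = -150. Next I move over the tray for a close look.

Call:
{"fn": "step_arm", "kwargs": {"moves": [[[0,0,40,0.1,1],[20,-35,40,0.2,0.6],[45,-70,40,0.3,0.32],[65,-105,40,0.4,0.32],[87,-140,40,0.5,0.32],[109,-175,40,0.587,0.32],[131,-210,40,0.587,0.32],[153,-245,40,0.587,0.32],[175,-280,40,0.587,0.32],[197,-310,40,0.587,0.32]]]}}

```text
t: 0.98
tool_pos: [454.4, 257.3, 262.6]
eef_rot: [[-0.987, -0.162, -0.0], [-0.162, 0.987, -0.0], [0.0, -0.0, -1.0]]
contact_force: [0.5, 0.6, -0.5]
opening: 31.3
```

Call:
{"fn": "step_arm", "kwargs": {"moves": [[[23,-36,0,0,0.32],[46,-72,0,0,0.32],[69,-108,0,0,0.32],[92,-144,0,0,0.32],[113,-180,0,0,0.32],[113,-180,0,0,0.32],[113,-180,0,0,0.32]]]}}

```text
t: 1.57
tool_pos: [567.7, 77.6, 262.2]
eef_rot: [[-0.987, -0.159, -0.001], [-0.159, 0.987, -0.0], [0.001, -0.0, -1.0]]
contact_force: [0.1, 0.5, -0.1]
opening: 27.9
```

```bash
python3 - <<'E'
from h import *
snap('wrist','wrist1');o=observe();print(o['t'],o['tool_pos'],o['eef_rot'],o['opening'])
E
```

```text
1.6167 [566.7469092   79.10538941 262.17611963] [[-9.87080298e-01 -1.60221991e-01 -1.18288534e-03]
 [-1.60222391e-01  9.87080910e-01  2.51082600e-04]
 [ 1.12737459e-03  4.37363406e-04 -9.99999269e-01]] 28.27018403701726
```

View pics/wrist1.png

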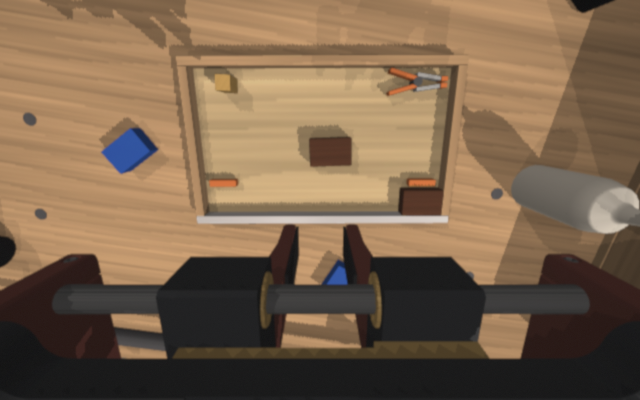

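The wrist view shows the whole tray: rail along row 218, loose block at (330,151), free strip at (222,183), fitted block at (421,202). I'll enlarge it to measure.

```bash
python3 - <<'E'
from h import *
im,d=load('wrist1'); c=im[40:235,165:475]; cv2.imwrite('pics/crop2.png',cv2.resize(c,None,fx=2.5,fy=2.5,interpolation=cv2.INTER_CUBIC)[:,:,::-1])
c=im[125:180,290:370]; cv2.imwrite('pics/crop3.png',cv2.resize(c,None,fx=8,fy=8,interpolation=cv2.INTER_CUBIC)[:,:,::-1])
E
```

```text
(no output)
```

View pics/crop2.png

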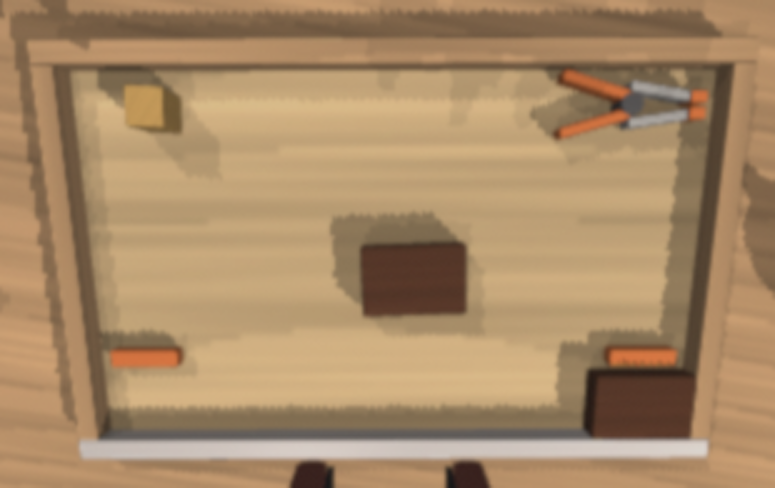

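View pics/crop3.png

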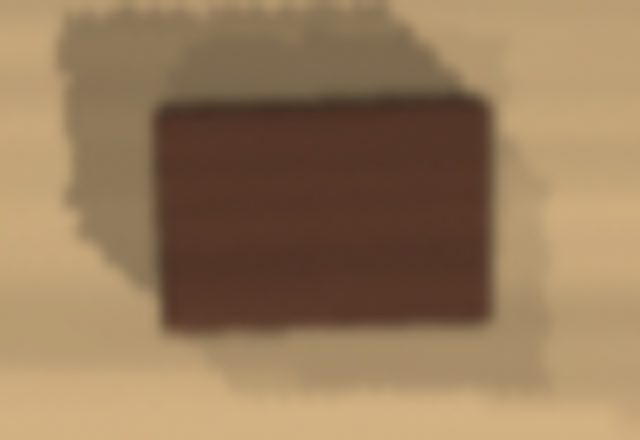

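```bash
python3 - <<'E'
from h import *
def cv(p,s,o): return (np.array(p,float)+.5)/s-.5+np.array(o)
im,d=load('wrist1')
w=ray(d,cv([(708,458),(80,459),(27,38),(757,38)],2.5,(165,40)),28)
th,og,r=fit(TC,w); print('tray',th,og,r.round(1).tolist(), np.linalg.norm(np.diff(w,axis=0),axis=1))
R=np.array([[np.cos(th),-np.sin(th)],[np.sin(th),np.cos(th)]])
tb,ob,r=fit(BC,ray(d,cv([(492,322),(163,328),(158,104),(490,96)],8,(290,125)),30))
print('block',tb,ob,r.round(1).tolist(),'in tray',R.T@(ob-og),tb-th)
f=ray(d,cv([(588,370),(693,370),(693,437)],2.5,(165,40)),30)[:,:2]; print('fitted',(f-og)@R,'exp (65,120),(65,180),(105,180)')
s=ray(d,cv([(109,350),(181,350)],2.5,(165,40)),20)[:,:2]; print('strip',(s-og)@R,'exp 51,-170/-130')
o=observe(); print('tool',R.T@(np.array(o['tool_pos'])[:2]-og), 'joints',o['joint_positions'])
E
```

```text
tray 0.16109097152287158 [527.29406995  74.48229836] [[-0.1, 1.0], [-0.1, -0.1], [-0.5, 0.8], [0.8, -1.7]] [385.10371468 234.25334859 381.37203079]
block 0.18110218699177083 [532.98152571  87.41641648] [[-0.0, -0.4], [-0.4, 0.4], [0.1, 0.9], [0.3, -0.9]] in tray [ 7.68838941 11.85441829] 0.02001121546889925
fitted [[ 60.99710794 114.69277682]
 [ 61.13796683 176.49397338]
 [102.77126179 181.30594202]] exp (65,120),(65,180),(105,180)
strip [[  50.42740948 -170.06807079]
 [  50.52571893 -126.95739456]] exp 51,-170/-130
tool [39.68356015 -1.76480865] joints [ 6.74227864e+00  1.73328974e+01  9.80827516e+01  2.46134904e-02
  6.46499697e+01 -9.24880689e+01]
```

Call:
{"fn": "step_arm", "kwargs": {"moves": [[[-40,0,0,0,0.32],[-83,0,0,0,0.32],[-83,0,-40,0,0.32],[-83,0,-80,0,0.32],[-83,0,-120,0,0.32],[-83,0,-160,0,0.32],[-83,0,-190,0,0.32],[-83,0,-215,0,0.32],[-83,0,-215,0,0.32],[-83,0,-215,0,0.32]]]}}

```text
t: 2.45
tool_pos: [482.3, 80.8, 47.1]
eef_rot: [[-0.986, -0.164, -0.003], [-0.164, 0.986, -0.0], [0.003, 0.0, -1.0]]
contact_force: [-0.1, 0.7, -0.3]
opening: 28.5
```

```bash
python3 - <<'E'
from h import *
snap('scene','scene2');snap('wrist','wrist2')
o=observe();print(o['t'],o['tool_pos'],o['opening'],o['contact_force'])
im,d=load('scene2'); c=im[140:320,240:440]; cv2.imwrite('pics/crop4.png',cv2.resize(c,None,fx=3,fy=3,interpolation=cv2.INTER_CUBIC)[:,:,::-1])
E
```

```text
2.55 [484.56985644  80.67191043  49.06578368] 27.739056834885126 [ 0.54330504 -0.61802766  0.36538733]
```

View pics/crop4.png

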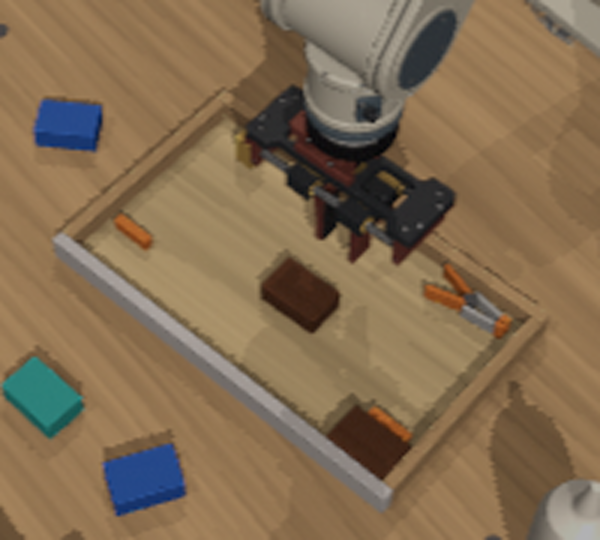

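View pics/wrist2.png

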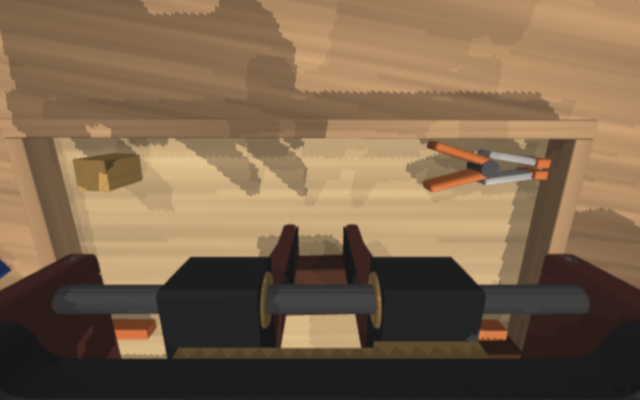

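Call:
{"fn": "step_arm", "kwargs": {"moves": [[[0,0,-15,0,0.32],[0,0,-28,0,0.32],[0,0,-35,0,0.32],[0,0,-35,0,0.32],[4.9,0.8,-35,0,0.32],[9.9,1.6,-35,0,0.32],[14.8,2.4,-35,0,0.32],[17.8,2.9,-35,0,0.32],[20.7,3.4,-35,0,0.32],[23.7,3.9,-35,0,0.32]]]}}

```text
t: 3.38
tool_pos: [508.1, 83.7, 12.9]
eef_rot: [[-0.987, -0.162, 0.0], [-0.162, 0.987, 0.0], [-0.0, -0.0, -1.0]]
contact_force: [-0.8, 0.6, -0.6]
opening: 27.8
```

Call:
{"fn": "step_arm", "kwargs": {"moves": [[[3,0.5,0,0,0.32],[6.9,1.1,0,0,0.32],[10.9,1.8,0,0,0.32],[14.8,2.4,0,0,0.32],[18.8,3,0,0,0.32],[22.7,3.7,0,0,0.32],[26.7,4.3,0,0,0.32],[30.6,5,0,0,0.32],[34.5,5.6,0,0,0.32],[38.5,6.3,0,0,0.32]]]}}

```text
t: 4.22
tool_pos: [546.5, 90.0, 12.6]
eef_rot: [[-0.987, -0.163, -0.0], [-0.163, 0.987, -0.0], [0.0, -0.0, -1.0]]
contact_force: [0.1, -0.5, -0.6]
opening: 27.8
```

```bash
cat > look.py <<'E'
from h import *
import sys
n=sys.argv[1]
o=observe()
th=0.161;R=np.array([[np.cos(th),-np.sin(th)],[np.sin(th),np.cos(th)]]);og=np.array([527.3,74.5])
for v in ('top','scene'): snap(v,v+n)
print(o['t'],'tool',np.round(o['tool_pos'],1),'tray',(R.T@(np.array(o['tool_pos'])[:2]-og)).round(1),'F',np.round(o['contact_force'],1))
a,_=load('top'+n);b,_=load('scene'+n)
A=cv2.resize(a[145:240,225:355],(400,292),interpolation=2);B=cv2.resize(b[165:310,250:430],(400,322),interpolation=2)
p=np.zeros((322,800,3),np.uint8);p[:292,:400]=A;p[:,400:]=B
cv2.imwrite(f'pics/look{n}.png',p[:,:,::-1])
E
python3 look.py 3
```

```text
4.2167 tool [546.5  90.   12.6] tray [21.5 12.2] F [ 0.1 -0.5 -0.6]
```

View pics/look3.png

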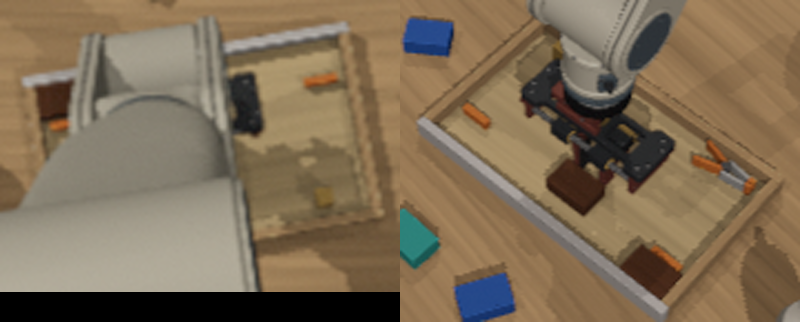

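The scene shows the block being pushed squarely by both fingers, at about (575,185) in the panel. The arm hides it from the top camera. I continue until it reaches the rail.

Call:
{"fn": "step_arm", "kwargs": {"moves": [[[3.9,0.6,0,0,0.32],[7.9,1.3,0,0,0.32],[11.8,1.9,0,0,0.32],[15.8,2.6,0,0,0.32],[19.7,3.2,0,0,0.32],[22.7,3.7,0,0,0.32],[25.7,4.2,0,0,0.32],[28.6,4.6,0,0,0.32],[30.6,5,0,0,0.32],[31.6,5.1,0,0,0.32]]]}}

```text
t: 5.15
tool_pos: [578.1, 95.1, 12.7]
eef_rot: [[-0.987, -0.162, 0.0], [-0.162, 0.987, 0.0], [-0.0, -0.0, -1.0]]
contact_force: [0.4, 0.6, 0.7]
opening: 27.7
```

Call:
{"fn": "step_arm", "kwargs": {"moves": [[[0.5,0.1,0,0,0.32],[1,0.2,0,0,0.32],[1.5,0.2,0,0,0.32]]]}}

```text
t: 5.4
tool_pos: [578.5, 95.1, 12.6]
eef_rot: [[-0.987, -0.162, -0.002], [-0.162, 0.987, -0.0], [0.002, 0.0, -1.0]]
contact_force: [-2.9, -0.0, 2.8]
opening: 27.7
```

```bash
python3 look.py 4
```

```text
5.4 tool [578.5  95.1  12.6] tray [53.9 12.2] F [-2.9 -0.   2.8]
```

View pics/look4.png

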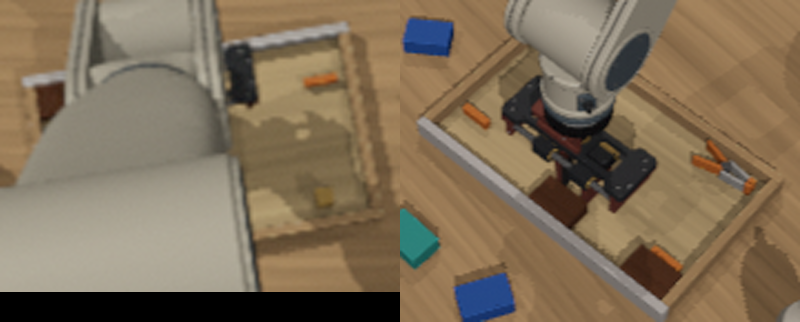

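Call:
{"fn": "step_arm", "kwargs": {"moves": [[[0.6,0.1,0,0,0.32],[1.2,0.2,0,0,0.32],[1.2,0.2,0,0,0.32]]]}}

```text
t: 5.75
tool_pos: [578.5, 95.1, 12.4]
eef_rot: [[-0.987, -0.162, -0.004], [-0.162, 0.987, -0.001], [0.004, 0.0, -1.0]]
contact_force: [-6.8, 0.0, 5.3]
opening: 28.1
```

The block is firmly against the rail: force is up to 7 N and the TCP no longer advances. I back off, rise and check.

Call:
{"fn": "step_arm", "kwargs": {"moves": [[[-5,-0.8,0,0,0.32],[-15,-2.4,0,0,0.32],[-30,-4.9,0,0,0.32],[-30,-4.9,30,0,0.32],[-30,-4.9,70,0,0.1],[-30,-4.9,110,0,0],[-30,-4.9,150,0,0],[-10,-10,190,0,0],[0,-15,230,0,0],[0,-15,230,0,0]]]}}

```text
t: 6.58
tool_pos: [585.9, 80.3, 250.8]
eef_rot: [[-0.987, -0.162, 0.015], [-0.162, 0.987, 0.001], [-0.015, -0.001, -1.0]]
contact_force: [1.2, 0.1, 0.1]
opening: 0.5
```

```bash
python3 - <<'E'
from h import *
im=snap('wrist','wrist5');o=observe();print(o['t'],o['tool_pos'],o['opening'],o['contact_force'])
c=im[90:300,165:475]; cv2.imwrite('pics/crop5.png',cv2.resize(c,None,fx=2.5,fy=2.5,interpolation=cv2.INTER_CUBIC)[:,:,::-1])
E
```

```text
6.6333 [584.05541335  80.29671114 247.84162917] 0.14567064149334275 [-0.557606   -0.09913758 -0.22894174]
```

View pics/crop5.png

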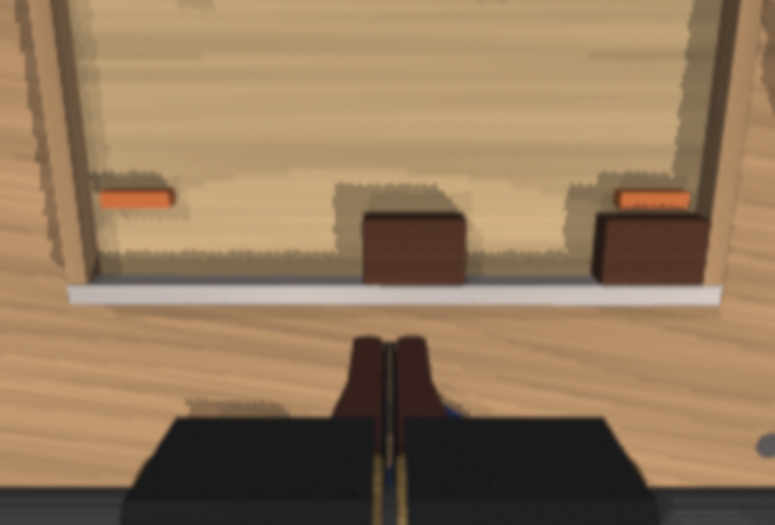

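Both rail-side corners of the block lie on the rail edge, at crop row 283, the same as the fitted block, so it is flush. Now I turn 90° with the fingers shut and get behind its +y end.

Call:
{"fn": "step_arm", "kwargs": {"moves": [[[2,9,0,-0.12,0],[4,18,0,-0.24,0],[6,27,0,-0.36,0],[8,36,0,-0.48,0],[10,45,0,-0.6,0],[12,54,0,-0.72,0],[14,63,0,-0.84,0],[16.5,76.4,0,-0.96,0],[16.5,76.4,0,-1.08,0],[16.5,76.4,0,-1.2,0]]]}}

```text
t: 7.47
tool_pos: [595.5, 157.3, 240.4]
eef_rot: [[-0.505, 0.863, -0.003], [0.863, 0.505, -0.001], [0.001, -0.003, -1.0]]
contact_force: [0.7, -0.1, 0.3]
opening: 0.6
```

Call:
{"fn": "step_arm", "kwargs": {"moves": [[[0,0,0,-0.12,0],[0,0,0,-0.24,0],[0,0,0,-0.371,0],[0,0,-40,-0.371,0],[0,0,-80,-0.371,0],[0,0,-120,-0.371,0],[0,0,-155,-0.371,0],[0,0,-180,-0.371,0],[0,0,-190,-0.371,0],[0,0,-190,-0.371,0]]]}}

```text
t: 8.3
tool_pos: [593.8, 156.1, 49.0]
eef_rot: [[-0.162, 0.987, -0.007], [0.987, 0.162, -0.002], [-0.0, -0.007, -1.0]]
contact_force: [-0.1, -0.2, 0.3]
opening: 0.6
```

```bash
python3 look.py 6; python3 - <<'E'
from h import *
im=snap('wrist','wrist6');o=observe();print(o['t'],o['tool_pos'],o['eef_rot'])
E
```

```text
8.3 tool [593.8 156.1  49. ] tray [78.7 69.9] F [-0.1 -0.2  0.3]
8.45 [597.73279004 157.03181182  53.85531807] [[-1.62335215e-01  9.86734016e-01  1.80562236e-03]
 [ 9.86735659e-01  1.62334693e-01  4.32880982e-04]
 [ 1.34023237e-04  1.85194380e-03 -9.99998276e-01]]
```

View pics/look6.png

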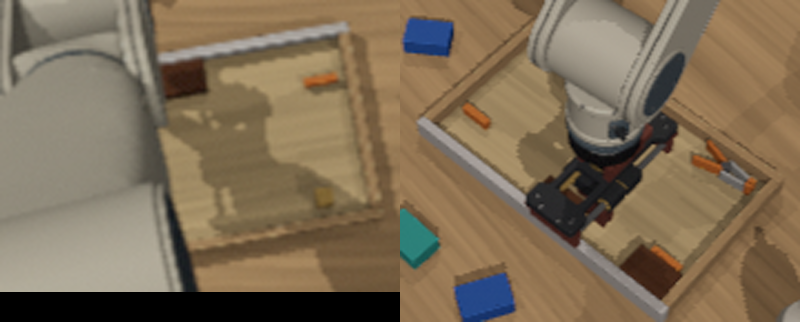

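View pics/wrist6.png

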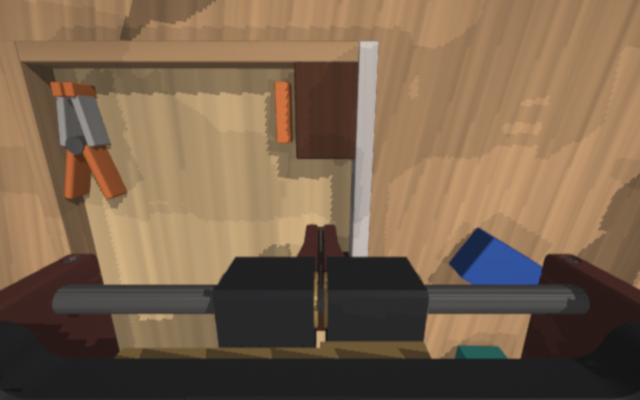

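The fingers are behind the block's +y end at tray (82.7, 70), with a gap to both the rail and the fitted block. I descend and start the slide.

Call:
{"fn": "step_arm", "kwargs": {"moves": [[[0,0,-20,0,0],[0,0,-34,0,0],[0,0,-40,0,0],[0,0,-40,0,0],[0.8,-4.9,-40,0,0],[1.6,-9.9,-40,0,0],[2.1,-12.8,-40,0,0],[2.6,-15.8,-40,0,0],[3,-18.8,-40,0,0],[3.5,-21.7,-40,0,0]]]}}

```text
t: 9.28
tool_pos: [600.8, 134.8, 13.0]
eef_rot: [[-0.162, 0.987, 0.001], [0.987, 0.162, 0.0], [0.0, 0.001, -1.0]]
contact_force: [-0.5, -0.2, 0.1]
opening: 0.3
```

Call:
{"fn": "step_arm", "kwargs": {"moves": [[[0.7,-3.9,0,0,0],[1.4,-7.9,0,0,0],[2.1,-11.8,0,0,0],[2.8,-15.8,0,0,0],[3.5,-19.7,0,0,0],[4.2,-23.7,0,0,0],[4.9,-27.6,0,0,0],[5.6,-31.6,0,0,0],[6.3,-35.5,0,0,0],[7,-39.5,0,0,0]]]}}

```text
t: 10.12
tool_pos: [607.4, 95.2, 12.6]
eef_rot: [[-0.162, 0.987, -0.0], [0.987, 0.162, 0.0], [0.0, -0.0, -1.0]]
contact_force: [-1.0, 0.1, -0.1]
opening: 0.8
```

```bash
python3 look.py 7
```

```text
10.1167 tool [607.4  95.2  12.6] tray [82.4  7.6] F [-1.   0.1 -0.1]
```

View pics/look7.png

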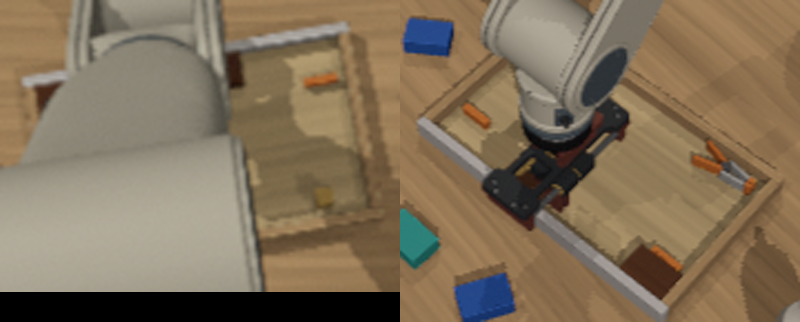

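```bash
python3 - <<'E'
from h import *
im,d=load('top7'); c=im[145:195,290:350]; cv2.imwrite('pics/crop7.png',cv2.resize(c,None,fx=10,fy=10,interpolation=cv2.INTER_CUBIC)[:,:,::-1])
E
```

```text
(no output)
```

View pics/crop7.png

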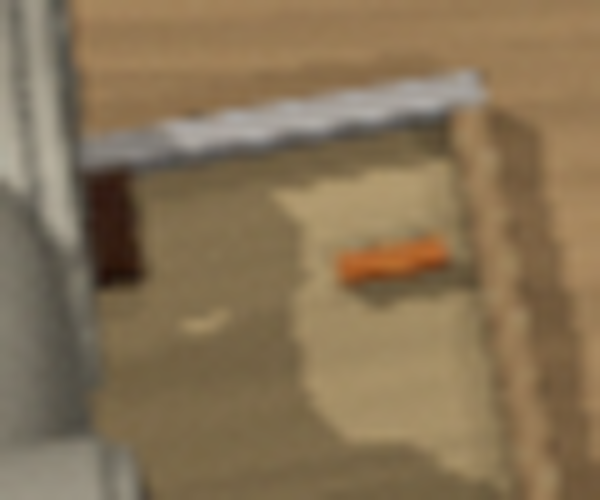

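The block's leading end touches the rail at crop (120,165). I continue.

Call:
{"fn": "step_arm", "kwargs": {"moves": [[[0.7,-3.9,0,0,0],[1.4,-7.9,0,0,0],[2.1,-11.8,0,0,0],[2.8,-15.8,0,0,0],[3.5,-19.7,0,0,0],[4.2,-23.7,0,0,0],[4.9,-27.6,0,0,0],[5.6,-31.6,0,0,0],[6.3,-35.5,0,0,0],[7,-39.5,0,0,0]]]}}

```text
t: 11.05
tool_pos: [614.5, 55.7, 12.7]
eef_rot: [[-0.162, 0.987, -0.0], [0.987, 0.162, 0.0], [0.0, -0.0, -1.0]]
contact_force: [0.3, -0.6, -0.3]
opening: 0.4
```

Call:
{"fn": "step_arm", "kwargs": {"moves": [[[0.7,-3.9,0,0,0],[1.4,-7.9,0,0,0],[2.1,-11.8,0,0,0],[2.8,-15.8,0,0,0]]]}}

```text
t: 11.38
tool_pos: [617.3, 39.9, 12.7]
eef_rot: [[-0.162, 0.987, -0.0], [0.987, 0.162, -0.0], [-0.0, -0.0, -1.0]]
contact_force: [0.2, 1.7, -0.3]
opening: 0.1
```

```bash
python3 look.py 8;  python3 - <<'E'
from h import *
im,d=load('top8'); c=im[145:195,280:350]; cv2.imwrite('pics/crop8.png',cv2.resize(c,None,fx=10,fy=10,interpolation=cv2.INTER_CUBIC)[:,:,::-1])
E
```

```text
11.3833 tool [617.3  39.9  12.7] tray [ 83.3 -48.6] F [ 0.2  1.7 -0.3]
```

View pics/crop8.png

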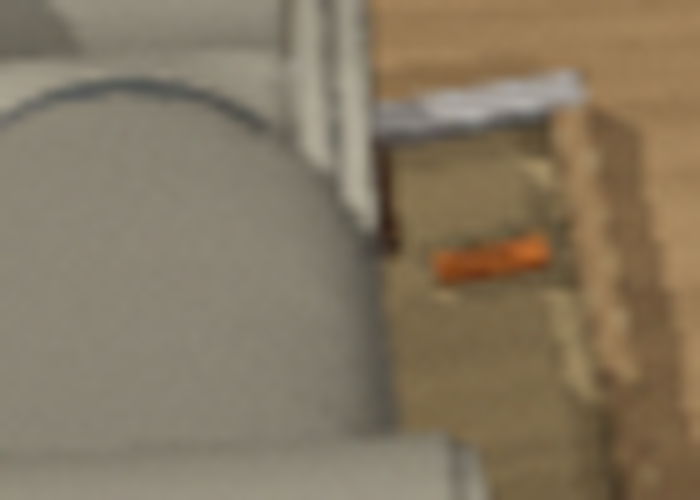

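The block's leading lower corner (crop 387,250) sits about 4 mm on the rail side of the strip's line, so it should enter the slot.

Call:
{"fn": "step_arm", "kwargs": {"moves": [[[0.6,-3.9,0,0,0],[1.3,-7.9,0,0,0],[1.9,-11.8,0,0,0],[2.6,-15.8,0,0,0],[3.2,-19.7,0,0,0],[3.9,-23.7,0,0,0],[4.5,-27.6,0,0,0],[5.1,-31.6,0,0,0],[5.8,-35.5,0,0,0],[6.4,-39.5,0,0,0]]]}}

```text
t: 12.32
tool_pos: [623.8, 0.4, 12.7]
eef_rot: [[-0.162, 0.987, 0.0], [0.987, 0.162, 0.0], [-0.0, 0.0, -1.0]]
contact_force: [0.2, -0.5, -0.8]
opening: 0.6
```

Call:
{"fn": "step_arm", "kwargs": {"moves": [[[0.5,-3,0,0,0],[1,-6,0,0,0],[1.4,-9,0,0,0],[1.9,-12,0,0,0],[2.3,-14,0,0,0],[2.6,-16,0,0,0],[2.8,-17,0,0,0]]]}}

```text
t: 12.9
tool_pos: [626.6, -16.5, 12.7]
eef_rot: [[-0.162, 0.987, 0.0], [0.987, 0.162, -0.0], [-0.0, 0.0, -1.0]]
contact_force: [-0.6, 0.6, -0.0]
opening: 0.6
```

```bash
python3 look.py 9
```

```text
12.9 tool [626.6 -16.5  12.7] tray [  83.4 -105.7] F [-0.6  0.6 -0. ]
```

View pics/look9.png

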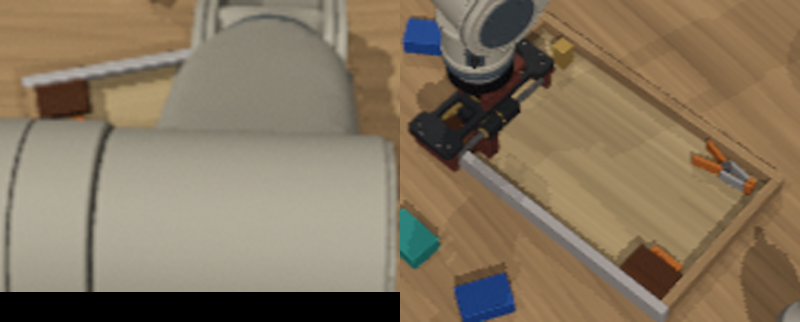

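Only a few mm should be left. I creep forward in small steps until the end wall answers with force.

Call:
{"fn": "step_arm", "kwargs": {"moves": [[[0.2,-1,0,0,0],[0.3,-2,0,0,0],[0.5,-2.8,0,0,0],[0.5,-2.8,0,0,0]]]}}

```text
t: 13.33
tool_pos: [627.0, -19.1, 12.7]
eef_rot: [[-0.162, 0.987, 0.0], [0.987, 0.162, -0.0], [-0.0, 0.0, -1.0]]
contact_force: [-0.2, 0.0, -0.1]
opening: 0.3
```

Call:
{"fn": "step_arm", "kwargs": {"moves": [[[0.1,-0.6,0,0,0],[0.2,-1.2,0,0,0],[0.2,-1.2,0,0,0]]]}}

```text
t: 13.58
tool_pos: [627.2, -20.3, 12.7]
eef_rot: [[-0.162, 0.987, -0.0], [0.987, 0.162, -0.0], [-0.0, -0.0, -1.0]]
contact_force: [0.6, 0.2, 0.0]
opening: 0.3
```

Call:
{"fn": "step_arm", "kwargs": {"moves": [[[0.1,-0.6,0,0,0],[0.2,-1.2,0,0,0],[0.2,-1.2,0,0,0]]]}}

```text
t: 13.83
tool_pos: [627.2, -20.6, 12.7]
eef_rot: [[-0.162, 0.987, -0.0], [0.987, 0.162, 0.001], [0.001, -0.0, -1.0]]
contact_force: [0.2, 5.7, 0.1]
opening: 0.3
```

Call:
{"fn": "step_arm", "kwargs": {"moves": [[[0.1,-0.6,0,0,0],[0.2,-1.2,0,0,0],[0.2,-1.2,0,0,0]]]}}

```text
t: 14.08
tool_pos: [627.3, -20.6, 12.7]
eef_rot: [[-0.162, 0.987, -0.001], [0.987, 0.162, 0.002], [0.002, -0.0, -1.0]]
contact_force: [-0.7, 11.2, 1.1]
opening: 0.4
```

The end wall answered with 6 N, then 11 N, and no further travel. I retreat straight back, rise and inspect.

Call:
{"fn": "step_arm", "kwargs": {"moves": [[[-0.8,4.9,0,0,0],[-2.4,14.8,0,0,0],[-4,24.7,0,0,0],[-4,24.7,30,0,0],[-4,24.7,70,0,0],[-4,24.7,110,0,0],[-4,24.7,150,0,0],[-4,0,185,0,0],[0,-35,215,0,0],[0,-70,235,0,0]]]}}

```text
t: 14.92
tool_pos: [628.5, -88.3, 248.8]
eef_rot: [[-0.165, 0.986, 0.004], [0.986, 0.165, -0.001], [-0.001, 0.003, -1.0]]
contact_force: [0.1, 0.1, -0.1]
opening: 0.4
```

Call:
{"fn": "step_arm", "kwargs": {"moves": [[[-10,-20,0,0,0],[-10,-20,0,0,0],[-10,-20,0,0,0]]]}}

```text
t: 15.17
tool_pos: [617.0, -109.3, 245.6]
eef_rot: [[-0.16, 0.987, 0.0], [0.987, 0.16, 0.0], [0.0, 0.0, -1.0]]
contact_force: [-0.6, -0.0, -0.3]
opening: 0.6
```

```bash
python3 - <<'E'
from h import *
im=snap('wrist','wrist10');o=observe();print(o['t'],o['tool_pos'],o['contact_force'])
E
```

```text
15.2167 [ 617.07763583 -108.37233102  245.05679717] [-0.6100966   0.33016532 -0.18853812]
```

View pics/wrist10.png

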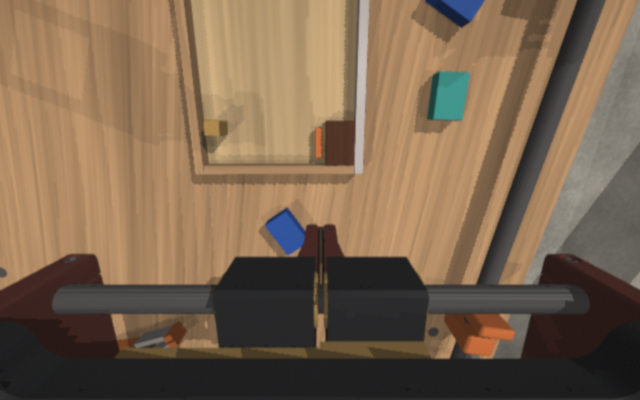

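```bash
python3 - <<'E'
from h import *
im,d=load('wrist10'); c=im[105:185,300:380]; cv2.imwrite('pics/crop10.png',cv2.resize(c,None,fx=7,fy=7,interpolation=cv2.INTER_CUBIC)[:,:,::-1])
E
```

```text
(no output)
```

View pics/crop10.png

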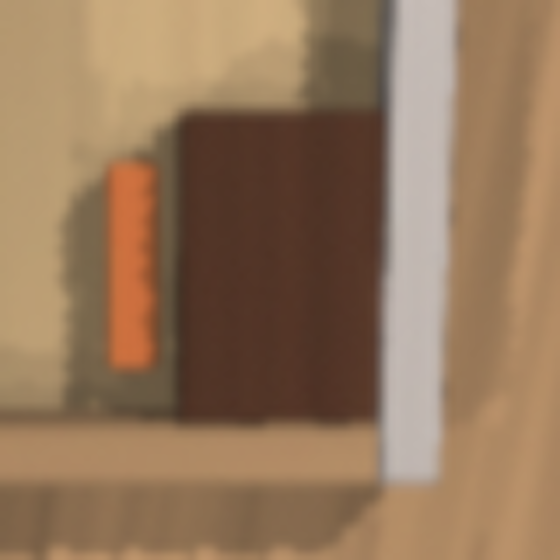

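The crop shows the block tight against the rail and the end wall, square, with the strip alongside and a gap to it. One last overall check before I hand in.

```bash
python3 look.py 11; python3 - <<'E'
from h import *
def cv(p,s,o): return (np.array(p,float)+.5)/s-.5+np.array(o)
im,d=load('wrist10'); th=.161;R=np.array([[np.cos(th),-np.sin(th)],[np.sin(th),np.cos(th)]])
og=np.array([527.3,74.5])
tb,ob,r=fit(BC,ray(d,cv([(384,110),(382,420),(180,420),(182,112)],7,(300,105)),30));print('block tray',R.T@(ob-og),tb-th,r.round(1).tolist())
print('wall end corner',(ray(d,cv([(440,483)],7,(300,105)),28)[0,:2]-og)@R,'exp 117,-192'); print(np.abs(observe()['qd']).max())
E
```

```text
15.2167 tool [ 617.1 -108.4  245.1] tray [  59.3 -194.9] F [-0.6  0.3 -0.2]
block tray [  84.87654012 -149.62006336] 0.009633255304468347 [[-0.9, -0.9], [-0.1, 0.5], [0.0, 0.9], [1.0, -0.6]]
wall end corner [ 117.33845663 -191.83704828] exp 117,-192
0.32976340005780846
```

View pics/scene11.png

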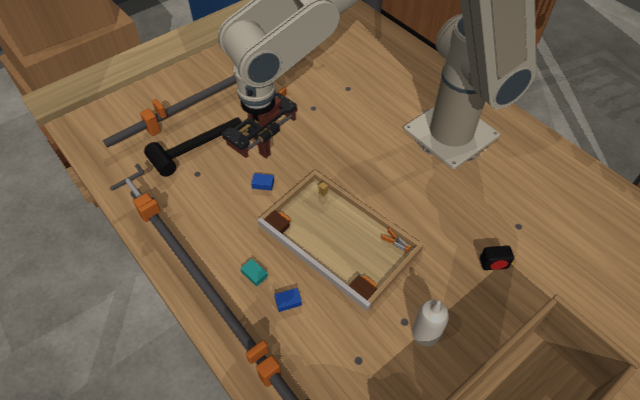

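The scene picture shows the block in its pocket at (277,222). The bystanders are where they started and the hand is high and clear. I measure the block at tray (84.9, -149.6) against a target of (85, -150).

```bash
python3 -c "
from plant import *
print(job_done())"
```

```text
the job is handed in; nothing more can be done
None
```

The loose block is seated in the free corner pocket, and I handed the job in at about 15 s of the 54 s allowed.

- **Push to the rail:** I pushed the block across the tray floor with two spread fingertips until the rail answered with about 7 N. A wrist picture showed it flush.
- **Slide to the pocket:** I shut the fingers, turned 90° and pushed the block along the rail from its end. At the end wall the force rose to about 11 N and the travel stopped. I then backed straight off and raised the hand clear.
- **Last checks:** I measured the block at tray (84.9, -149.6) mm against the target (85, -150), turned about 0.01 rad, which is within how well I can measure. The close-up shows it tight against the rail and end wall. By eye, the last scene picture shows the other things where they started; I did not measure them.
- **What I could not see:** During the slide the arm hid most of the block from the top camera. I could only check its contact with the rail at two points on the way, and only at its leading end. No check failed or disagreed.

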